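Fetch the bento tiers from behind the cup and tea caddy

TASK

First stand the cup and the square tea caddy aside, both wholly on the grey drying mat, because the two bento tiers are hemmed in behind them at the back of the bamboo tray. Then stack the tiers in the middle of the cork mat, lengthwise along it, the deep tier below and the shallow tier squarely on top, and last put the cup and the caddy back on the tray, each on the very spot where it stood. Set everything down gently and upright, never letting it drop, and leave the red pen bin, the bookmark and the binder clip where they are.

Things in the scene. Friction and masses are not known exactly. Their poses are not given: they have to be found in the camera images.
- cup: White ceramic handleless cup, open at the top, round, 90 mm high, 66 mm across the rim and narrower at the foot. Loose, about 0.2 kg. At the start it stands at the front (robot side) of the tray, in front of one of the bento tiers. Origin: centre of its underside; z up along its axis.
- caddy: Square stainless steel tea caddy with a closed push-on lid, 58 x 58 mm, 105 mm high, sides along its x and y. Loose, about 0.2 kg. At the start it stands at the front of the tray beside the cup, about 144 mm from it centre to centre, in front of the other tier. Origin: centre of its underside; z up.
- deep_tier: Lower tier of a slim clear plastic bento with flat clear lid, grey seal and a grey clip at each short end: 112 mm long (its y; 121 over the clips), 60 mm wide (its x; 62 at the lid), 55 mm high over the lid. A white T-shaped divider shows through. Loose, about 0.15 kg. Starts at the back (+x) of the tray, about 10 mm behind the cup or caddy. Origin: centre of its underside; z up.
- shallow_tier: Upper tier of the same bento, same clear plastic, lid, seal and clips, same length (112 mm, its y) and width (60 mm, its x), but only 40 mm high over the lid and with no divider. Loose, about 0.12 kg. At the start it lies at the back of the tray beside the deep tier. Origin: centre of its underside; z up.
- tray: Low bamboo tray, fixed, 230 mm deep (its x, away from the robot) by 310 mm wide (its y). Its floor is 6 mm above the counter, its rim 14 mm above the counter and 8 mm thick. Holds the cup and the caddy in its front row and the two tiers in its back row. Origin: centre of its underside.
- drying_mat: Grey ribbed silicone drying mat, fixed, 220 mm long (its x) by 140 mm (its y), 5 mm thick, empty: the side area for the cup and the caddy. It lies to the left or the right of the tray. Origin: centre of its underside.
- cork_mat: Plain cork table mat, fixed, 170 mm long (its y) by 120 mm (its x), 5 mm thick, empty: the place for the stacked bento. It lies on the other side of the tray from the drying mat. Origin: centre of its underside.
- pen_bin: Red plastic tilt-out pen bin holding three pens, 80 x 90 mm and 110 mm high (pens up to 150 mm), standing behind and beside the tray. Loose; to be left alone. Origin: centre of its underside.
- bookmark: Stainless steel spoon-shaped bookmark, 122 mm long (its x, bowl at -x), 24 mm wide at the bowl, 3 mm thick, lying on the counter between the robot and the tray. Loose; to be left alone. Origin: centre of its underside.
- binder_clip: Green plastic binder clip with wire arms, 32 mm wide (its y), 15 mm high, lying behind and beside the tray. Loose; to be left alone. Origin: centre of its underside.
Mind the look-alikes: they are no part of the job. Leave any orange or pink look-alike of the shallow_tier alone.

How it is judged:
On the way, in this order (a step that is already met when the one before it is completed fails the run):
1. the cup and the caddy both stand released on the drying mat (x of cup in the frame of drying_mat between -0.085 and 0.085 m and y of cup in the frame of drying_mat between -0.045 and 0.045 m and z of cup in the frame of drying_mat between 0.002 and 0.009 m and angle between each of cup, caddy's own z axis and vertical below 0.08 rad and linear speed of each of cup, caddy below 0.02 m/s and angular speed of each of cup, caddy below 0.2 rad/s and contact force between each of cup, caddy and the fingers below 0.2 N and x of caddy in the frame of drying_mat between -0.085 and 0.085 m and y of caddy in the frame of drying_mat between -0.045 and 0.045 m and z of caddy in the frame of drying_mat between 0.002 and 0.009 m), for 0.2 s.
2. the deep tier lies released in the middle of the cork mat, lengthwise (horizontal distance between deep_tier and cork_mat below 0.015 m and angle between the y axis of deep_tier and the y axis of cork_mat, either way round below 0.2 rad and z of deep_tier in the frame of cork_mat between 0.002 and 0.009 m and angle between deep_tier's own z axis and vertical below 0.08 rad and linear speed of deep_tier below 0.02 m/s and angular speed of deep_tier below 0.2 rad/s and contact force between deep_tier and the fingers below 0.2 N), for 0.2 s.
3. the shallow tier lies released squarely on the deep tier, which is still in place (all of step 2 and horizontal distance between shallow_tier and deep_tier below 0.01 m and angle between the y axis of shallow_tier and the y axis of deep_tier, either way round below 0.17 rad and z of shallow_tier in the frame of deep_tier between 0.051 and 0.059 m and angle between shallow_tier's own z axis and vertical below 0.08 rad and linear speed of shallow_tier below 0.02 m/s and angular speed of shallow_tier below 0.2 rad/s and contact force between shallow_tier and the fingers below 0.2 N), for 0.2 s.
At the end, for the whole second after the job is handed in: Deep tier flat on the cork mat, centre within 15 mm of the mat's, length within 11 degrees of its length; shallow tier flat on it, within 10 mm and 9 degrees; cup and caddy upright on the tray within 15 mm of where each started (any turn); all released, at rest (all of step 3 and distance of each of cup, caddy from where it was at the start of the episode below 0.015 m and z of cup in the frame of tray between 0.003 and 0.01 m and angle between each of cup, caddy's own z axis and vertical below 0.08 rad and linear speed of each of cup, caddy below 0.02 m/s and angular speed of each of cup, caddy below 0.2 rad/s and contact force between each of cup, caddy and the fingers below 0.2 N and z of caddy in the frame of tray between 0.003 and 0.01 m); the robot touches nothing.
It fails at once if the cup, the caddy or a tier is dropped (falls freely faster than 0.6 m/s, a drop of about 18 mm) ((contact force between cup and anything else below 0.02 N and linear speed of cup above 0.6 m/s) or (contact force between caddy and anything else below 0.02 N and linear speed of caddy above 0.6 m/s) or (contact force between deep_tier and anything else below 0.02 N and linear speed of deep_tier above 0.6 m/s) or (contact force between shallow_tier and anything else below 0.02 N and linear speed of shallow_tier above 0.6 m/s)).
It fails at once if the cup, the caddy or a tier is tipped more than 34 degrees (angle between any of cup, caddy, deep_tier, shallow_tier's own z axis and vertical above 0.6 rad).
It fails at once if the pen bin, the bookmark or the binder clip is shifted by more than 15 mm (distance of any of pen_bin, bookmark, binder_clip from where it was at the start of the episode above 0.015 m).
It also fails if it takes over 141 s, if anything falls off the work surface, if the arm or the gripper's body presses on something with over 40 N, if the wrist force passes 120 N, or if a joint passes its speed limit or range.

ROBOT

A 6-joint arm with a two-finger parallel gripper is mounted at the origin on the work surface. World frame = base frame: x ahead of the robot, y to its left, z up, the work surface at z = 0. Lengths are in m, angles in rad, forces in N, time in s.
With the tool pointing down it reaches from about 0.375 to 0.975 m from the base axis. Payload 3.8 kg.
Tool frame: the origin (TCP) lies midway between the tips of the shut fingers; the grasp point (between the pads) lies 19 mm behind it; y points along the fingers, x is the direction in which the jaws open and shut, and the axes are right-handed (so a half turn about y gives the same grasp; the last joint's range is limited). The gripper opens to 88 mm and grips with 3 to 60 N. Pads are 18 mm wide; open, the fingers measure 123 mm over their backs; the gripper's body (75 mm by 187 mm) begins 45 mm behind the grasp point.
Start: joints at [-1.275, 0.264, 1.604, -0, 1.274, -0.037], TCP at [0.221, -0.638, 0.239] pointing down, gripper open.
Joint ranges: [-2.63, 2.63], [-0.94, 2.18], [0.31, 2.57], [-1.31, 4.45], [0, 2.66], [-2.55, 2.55]. Speed limits (rad/s): [2.57, 2.57, 3.14, 3.14, 3.14, 3.14].

INTERFACE

Orientations are given as [roll, pitch, yaw] about the fixed x, y, z axes, in that order (R = Rz(yaw) Ry(pitch) Rx(roll)).
In Python, from bench import status, imaging, robot gives the robot as it stands.
- The arm moves only by the tool arm_command, never from a script. Its argument "targets" is one flat list of numbers, 7 for each row, row after row: the closure, from 0 (fully open) to 1 (shut), then the shift along the world's x, y, z in m, then the turn, a rotation vector about the world's x, y, z in rad. A call has 1 to 8 rows; each row is the pose to reach, as a shift and turn from the pose commanded when the call began; what a row does not reach only later rows make up. A row lasts 1/12 s, in which the tool goes at most 41.7 mm and 7.16 degrees, less where a joint would pass 70% of its speed; a pose out of reach is approached as far as the arm can. A call with a gripper value outside its range is refused whole. The fingers move at their own pace and stop on an object; "grip_force" is the grip in N (left out, the last holds). Time passes only in rows, so rows that repeat a pose let the fingers close. It gives the time, the measured TCP pose, the force and the opening at its end, in the units of the state.
- status.get_obs(): the state, without advancing time (a new reading comes with each control period).
- imaging.capture(name): name is "scene" or "top"; returns a dict with "color" (400x640x3 uint8, red, green, blue), "depth" (400x640 float32, m along the optical axis (not along the pixel's ray), 0 where there is no reading), "fx", "fy", "cx", "cy" (pixels), "R" (3x3) and "t" (3): a world point X has camera coordinates R X + t. Camera axes: x right, y down, z forward; pixel columns grow to the right and rows downward; lengths in m; the calibration is good to about 2 mm. A picture is of the moment at which its call begins.
- robot.finish_job(): hands the job in, once; it reports no verdict.
Trained networks look in the newest picture that a camera, given by its name, has taken for a name from the list of things; names that differ only in an ending like _2 or _b are one class to them, and where a whole thing is asked for, a point or a joint stands for the part that bears it (a point fixed in the world has none). Each returns a list of dicts, best first, with "confidence" (0 to 1); they miss things now and then, are a little off and sometimes report something else, mostly with a low value. They report only what shows in the picture. A call takes as long as a camera call. They do not tell look-alikes from the thing itself.
- imaging.spot_in(camera, label): "extent" ([left, top, right, bottom] as shares, 0 to 1, of the picture: columns of its width, rows of its height, round what is visible of it).
- imaging.trace(camera, label): "region" (400x640 bool, what is visible of it) and "extent" ([left, top, right, bottom] as shares, 0 to 1, of the picture: columns of its width, rows of its height, round what is visible of it).
- imaging.mark_of(camera, label): "at" ([column, row] as shares, 0 to 1, of the picture: columns of its width, rows of its height: a listed point, or the origin of a listed thing).
The state is a dict: "time_s": time; "joint_pos": joint angles; "qvel": joint speeds; "effort": joint torques, N m; "tool_pos": TCP position; "ee_rot": TCP orientation; "wrist_force": force on the tool from outside, world axes, zero at the start; "torque": the same for the moment, N m; "grip_width": finger opening in m.
Only numpy, scipy, OpenCV 4.12 (cv2) and the standard library are available. Lean on these libraries where they do the work, as an engineer would, in place of code of your own. Each camera call takes 0.05 s, during which the arm holds its last target. There are 200 camera calls.

## Working session

There is one attempt and no reset: what is moved stays moved. The work goes in short steps, Python scripts to look and compute and a tool call to move; the robot and the scene stay as the last step left them, time stands still between calls to the robot, and variables do not carry over. Pictures are saved under pics/ and viewed, about 12 in all and at most 16, crops included, and the job is handed in when it is done.

Besides the shell and the picture viewer there is one more tool, called after "Emit:" as name(argument=value, ...) on one line, values as JSON. arm_command: Moves the arm, as the interface text tells. Its arguments: {"type":"object","properties":{"targets":{"type":"array","items":{"type":"number"}},"grip_force":{"type":"number"}},"required":["targets"]}

```bash
mkdir -p pics; ls; cat > h.py <<'E'
import numpy as np, cv2
from bench import status, imaging, robot
def cap(n):
    return imaging.capture(n)
def world(c,u,v,z=None):
    u=np.asarray(u,float);v=np.asarray(v,float)
    d=np.stack([(u-c['cx'])/c['fx'],(v-c['cy'])/c['fy'],np.ones_like(u)],-1)
    R=np.array(c['R']);t=np.array(c['t']);o=-R.T@t
    w=d@R
    if z is None:
        dep=c['depth'][v.astype(int),u.astype(int)]
        return o+w*dep[...,None]
    return o+w*((z-o[2])/w[...,2])[...,None]
def cloud(c):
    v,u=np.mgrid[0:400,0:640]
    return world(c,u,v)
def save(c,n): cv2.imwrite('pics/'+n+'.png',cv2.cvtColor(c['color'],cv2.COLOR_RGB2BGR))
E
python3 - <<'E'
from h import *
print(status.get_obs())
for n in('scene','top'):
    c=cap(n);save(c,n+'0');print(n,c['fx'],-np.array(c['R']).T@c['t'],np.round(c['R'],2).tolist())
    P=cloud(c)
    for l in 'cup caddy deep_tier shallow_tier tray drying_mat cork_mat pen_bin bookmark binder_clip'.split():
        for r in imaging.trace(n,l)[:4]:
            m=r['region']&(c['depth']>0);e=np.array(r['extent'])*[640,400,640,400]
            q=P[m]
            print(l,round(r['confidence'],2),e.astype(int),np.round(np.percentile(q,[2,50,98],axis=0),3).tolist() if len(q) else None)
E
```

```text
pics
{'time_s': 0.0, 'joint_pos': array([-1.27486772e+00,  2.64741379e-01,  1.60535622e+00,  7.61357759e-06,
        1.27370090e+00, -3.69187262e-02]), 'qvel': array([-5.94435411e-04, -9.29915548e-05,  4.34776750e-04, -4.41873672e-04,
       -8.71852298e-04, -1.27948893e-03]), 'effort': array([ 1.04893472e-03, -5.02112710e+01, -3.56876063e+01,  7.27777951e-02,
        2.93927989e-02, -2.07660669e-04]), 'tool_pos': array([ 0.22032921, -0.63728198,  0.23740554]), 'ee_rot': array([-1.57070764,  0.00220408, -1.23795114]), 'wrist_force': array([-0.58999174, -0.35164636,  0.49223567]), 'torque': array([ 0.01661342, -0.03664626,  0.0199046 ]), 'grip_width': 0.08800738693375577}
scene 437.6101639604162 [1.02144374 0.6189072  1.04671491] [[-0.85, 0.53, 0.0], [0.41, 0.67, -0.61], [-0.33, -0.52, -0.79]]
cup 0.72 [314 155 338 191] [[0.524, -0.13, 0.008], [0.557, -0.093, 0.065], [0.583, -0.07, 0.095]]
cup 0.62 [333 184 362 229] [[0.552, 0.012, 0.011], [0.588, 0.058, 0.091], [0.609, 0.071, 0.113]]
caddy 0.63 [330 183 361 231] [[0.553, 0.012, 0.01], [0.589, 0.058, 0.089], [0.61, 0.071, 0.113]]
deep
[... 2226 characters left out ...]
 206 446 287] [[0.367, -0.392, -0.0], [0.47, -0.326, 0.006], [0.576, -0.259, 0.012]]
cork_mat 0.95 [143 236 214 297] [[0.366, 0.261, 0.0], [0.432, 0.345, 0.006], [0.497, 0.428, 0.012]]
pen_bin 0.7 [388 143 427 177] [[0.664, -0.333, -0.0], [0.715, -0.293, 0.049], [0.752, -0.245, 0.14]]
bookmark 0.6 [278 270 292 314] [[0.304, 0.039, -0.001], [0.394, 0.052, 0.004], [0.415, 0.068, 0.01]]
bookmark 0.47 [190 168 204 179] [[0.679, 0.284, 0.0], [0.692, 0.297, 0.013], [0.707, 0.312, 0.021]]
binder_clip 0.63 [191 167 205 179] [[0.679, 0.283, -0.001], [0.694, 0.297, 0.012], [0.71, 0.312, 0.021]]
binder_clip 0.42 [390 203 448 288] [[0.366, -0.393, -0.001], [0.471, -0.326, 0.006], [0.578, -0.258, 0.012]]
```

```bash
python3 - <<'E'
import cv2
a=cv2.imread('pics/top0.png');b=cv2.imread('pics/scene0.png')
cv2.imwrite('pics/a.png',cv2.resize(a[90:330,130:500],None,fx=2.16,fy=2.16,interpolation=2))
cv2.imwrite('pics/b.png',cv2.resize(b[100:320,200:500],None,fx=2.6,fy=2.6,interpolation=2))
E
```

```text
(no output)
```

View pics/a.png

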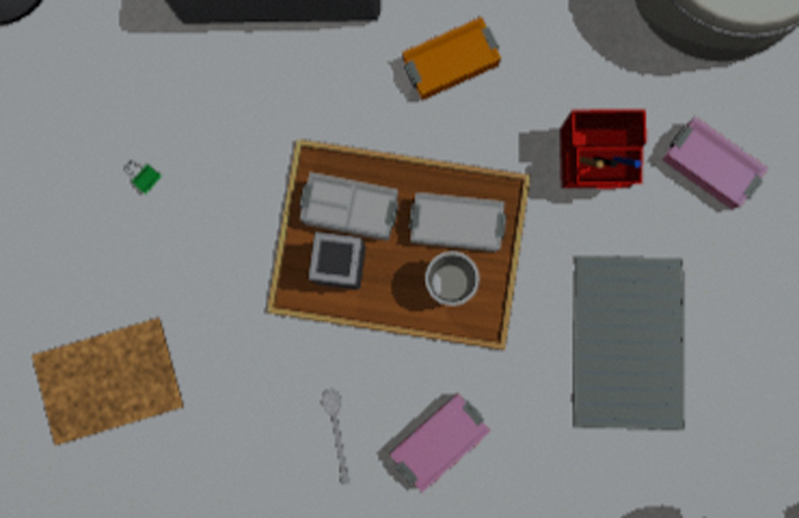

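View pics/b.png

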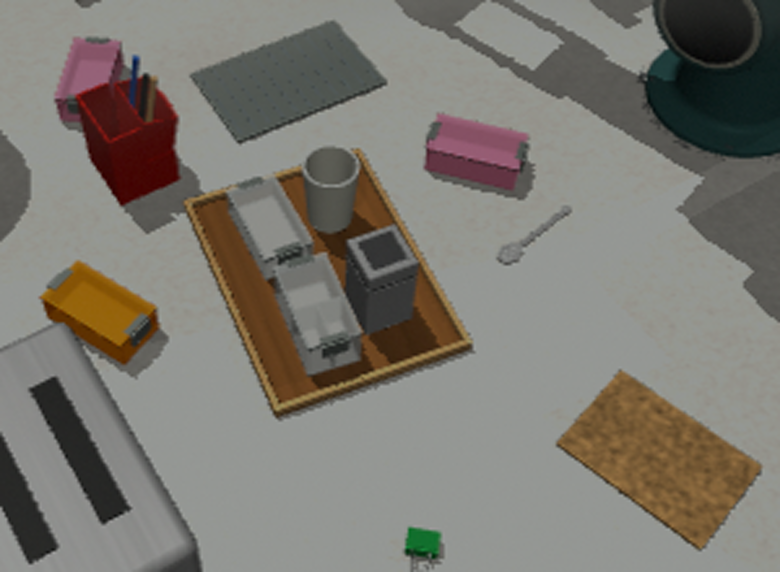

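```bash
cat >> h.py <<'E'
def best(n,l,near):
    c=cap(n);P=cloud(c);out=None
    for r in imaging.trace(n,l):
        m=r['region']&(c['depth']>0)
        if m.sum()<20: continue
        d=np.hypot(*(np.median(P[m],0)[:2]-near))
        if d<0.07 and out is None: out=m
    return c,P,out
def rect(n,l,near,zt,tol=0.012):
    c,P,m=best(n,l,near)
    if m is None: return None
    dz=np.median(P[m][:,2][np.abs(P[m][:,2]-zt)<tol]) if (np.abs(P[m][:,2]-zt)<tol).any() else np.nan
    m=m&(np.abs(P[...,2]-zt)<tol)
    m=cv2.morphologyEx(m.astype(np.uint8),cv2.MORPH_OPEN,np.ones((3,3)))
    k,lab,st,_=cv2.connectedComponentsWithStats(m)
    m=lab==1+np.argmax(st[1:,4])
    v,u=np.nonzero(m)
    # pixel corners so that the area is whole
    uu=np.concatenate([u-.5,u+.5,u-.5,u+.5])+0.5*0;vv=np.concatenate([v-.5,v-.5,v+.5,v+.5])
    q=world(c,uu,vv,zt)[:,:2].astype(np.float32)
    (x,y),(w,h),a=cv2.minAreaRect(q)
    if w>h: w,h,a=h,w,a+90   # h = long; a = angle of short side (object x)
    a=(a+90)%180-90
    return np.round([x,y,w,h,a,dz],4)
E
python3 - <<'E'
from h import *
for l,near,zt in (('cup',(.555,-.1),.096),('caddy',(.575,.042),.111),('deep_tier',(.65,.03),.061),('shallow_tier',(.63,-.105),.046),('tray',(.6,-.03),.014),('drying_mat',(.472,-.327),.005),('cork_mat',(.433,.345),.005),('pen_bin',(.71,-.28),.11)):
    for n in('top','scene'): print(l,n,rect(n,l,near,zt))
E
```

```text
Traceback (most recent call last):
  File "h.py", line 33, in rect
    m=lab==1+np.argmax(st[1:,4])
             ~~~~~~~~~^^^^^^^^^^
ValueError: attempt to get argmax of an empty sequence
```

```bash
sed -i 's/MORPH_OPEN/MORPH_CLOSE/' h.py
python3 - <<'E'
from h import *
for l,near,zt in (('cup',(.555,-.1),.096),('caddy',(.575,.042),.111),('deep_tier',(.65,.03),.061),('shallow_tier',(.63,-.105),.046),('tray',(.6,-.03),.014),('drying_mat',(.472,-.327),.005),('cork_mat',(.433,.345),.005),('pen_bin',(.71,-.28),.11)):
    for n in('top','scene'): print(l,n,rect(n,l,near,zt))
E
```

```text
cup top [ 5.5160e-01 -9.7200e-02  6.5400e-02  6.5500e-02  8.9154e+01  9.6300e-02]
cup scene [  0.5577  -0.0954   0.0644   0.074  -31.5502   0.0916]
caddy top [ 0.576   0.0436  0.0612  0.0615 -8.0019  0.1118]
caddy scene [ 0.5814  0.0444  0.0644  0.0679 -8.7128  0.1091]
deep_tier top [  0.6483   0.0301   0.0651   0.1241 -11.8976   0.0619]
deep_tier scene [  0.6518   0.0295   0.0661   0.1298 -12.7174   0.0592]
shallow_tier top [ 0.6276 -0.1065  0.0654  0.1226 -7.2141  0.0467]
shallow_tier scene [ 0.6311 -0.1049  0.0677  0.1338 -6.9492  0.0441]
tray top [ 6.03600e-01 -3.11000e-02  2.36500e-01  3.20600e-01 -1.00121e+01
  7.70000e-03]
tray scene None
drying_mat top [ 4.70400e-01 -3.27100e-01  1.42000e-01  2.25800e-01  8.82079e+01
  5.60000e-03]
drying_mat scene [ 4.74400e-01 -3.28900e-01  1.49700e-01  2.25300e-01  8.78729e+01
  3.50000e-03]
cork_mat top [4.3250e-01 3.4490e-01 1.2720e-01 1.7780e-01 1.6428e+01 6.1000e-03]
cork_mat scene [4.35700e-01 3.40400e-01 1.29500e-01 1.75500e-01 1.61132e+01 3.20000e-03]
pen_bin top [ 0.7322 -0.2882  0.0455  0.0903 -0.8367  0.1073]
pen_bin scene [ 0.7133 -0.289   0.0935  0.1053 -0.6079  0.1052]
```

Emit:
arm_command(targets=[0,0.04,0.065,0,0,0,-0.06,0,0.08,0.13,0,0,0,-0.12,0,0.1,0.162,0,0,0,-0.15,0,0.12,0.195,0,0,0,-0.18,0,0.14,0.228,0,0,0,-0.21,0,0.16,0.26,0,0,0,-0.25,0,0.18,0.29,0,0,0,-0.28,0,0.2,0.32,0,0,0,-0.31], grip_force=15)

```text
time_s: 3.47
tool_pos: [0.3972, -0.3531, 0.239]
ee_rot: [-1.57, -0.0, -1.55]
wrist_force: [0.4, -0.2, 0.9]
grip_width: 0.0883
```

Emit:
arm_command(targets=[0,0,0,0,0,0,0,0,0.025,0.04,-0.01,0,0,-0.05,0,0.05,0.08,-0.02,0,0,-0.1,0,0.075,0.12,-0.03,0,0,-0.15,0,0.1,0.16,-0.05,0,0,-0.195,0,0.13,0.22,-0.08,0,0,-0.195,0,0.13,0.22,-0.08,0,0,-0.195,0,0.13,0.22,-0.08,0,0,-0.195])

```text
time_s: 4.13
tool_pos: [0.5269, -0.1314, 0.1567]
ee_rot: [-1.573, 0.002, -1.741]
wrist_force: [-0.4, 0.3, -0.5]
grip_width: 0.0883
```

Emit:
arm_command(targets=[0,0.014,0.018,-0.01,0,0,0,0,0.0275,0.035,-0.02,0,0,0,0,0.0275,0.035,-0.03,0,0,0,0,0.0275,0.035,-0.05,0,0,0,0,0.0275,0.035,-0.07,0,0,0,0,0.0275,0.035,-0.09,0,0,0,0,0.0275,0.035,-0.107,0,0,0,0,0.0275,0.035,-0.107,0,0,0])

```text
time_s: 4.8
tool_pos: [0.5504, -0.1001, 0.0478]
ee_rot: [-1.578, 0.0, -1.743]
wrist_force: [-0.8, 0.3, 0.3]
grip_width: 0.0882
```

```bash
python3 - <<'E'
from h import *
c=cap('scene');save(c,'s1');o=status.get_obs();print(o['tool_pos'],o['ee_rot'],o['wrist_force'])
d=cap('top')
a=cv2.resize(c['color'][120:260,240:420],(640,498));b=cv2.resize(d['color'][150:260,240:390],None,fx=1,fy=1)
cv2.imwrite('pics/c.png',cv2.cvtColor(a,4))
E
```

```text
[ 0.55162525 -0.10034991  0.04958378] [-1.57590949e+00 -6.98597128e-05 -1.74340319e+00] [0.22601954 0.67018734 0.74611773]
```

View pics/c.png

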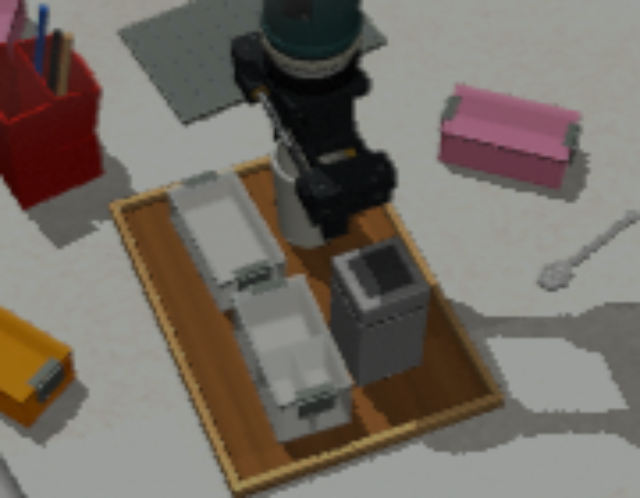

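Emit:
arm_command(targets=[0.2,0.002,0.002,0,0,0,0,0.4,0.002,0.002,0,0,0,0,1,0.002,0.002,0,0,0,0,1,0.002,0.002,0,0,0,0,1,0.002,0.002,0,0,0,0,1,0.002,0.002,0,0,0,0,1,0.002,0.002,0,0,0,0,1,0.002,0.002,0,0,0,0])

```text
time_s: 5.57
tool_pos: [0.5572, -0.0984, 0.053]
ee_rot: [-1.568, -0.0, -1.743]
wrist_force: [0.1, -1.7, 4.4]
grip_width: 0.065
```

Emit:
arm_command(targets=[1,0,0,0.01,0,0,0,1,0,0,0.03,0,0,0,1,0,0,0.05,0,0,0,1,-0.01,-0.015,0.06,0,0,0,1,-0.025,-0.04,0.06,0,0,0,1,-0.04,-0.07,0.06,0,0,0,1,-0.057,-0.1,0.06,0,0,0,1,-0.074,-0.13,0.06,0,0,0])

```text
time_s: 6.23
tool_pos: [0.4808, -0.2282, 0.1117]
ee_rot: [-1.572, 0.001, -1.742]
wrist_force: [1.7, -0.6, -1.6]
grip_width: 0.0646
```

Emit:
arm_command(targets=[1,-0.015,-0.026,0,0,0,0,1,-0.03,-0.052,0,0,0,0,1,-0.045,-0.077,0,0,0,0,1,-0.057,-0.094,0,0,0,0,1,-0.063,-0.101,0,0,0,0,1,-0.063,-0.101,-0.015,0,0,0,1,-0.063,-0.101,-0.03,0,0,0,1,-0.063,-0.101,-0.04,0,0,0])

```text
time_s: 6.9
tool_pos: [0.4183, -0.3278, 0.0704]
ee_rot: [-1.572, 0.002, -1.744]
wrist_force: [-0.7, 0.4, -3.0]
grip_width: 0.0646
```

Emit:
arm_command(targets=[1,0,0,-0.005,0,0,0,1,0,0,-0.01,0,0,0,1,0,0,-0.014,0,0,0,1,0,0,-0.017,0,0,0,1,0,0,-0.019,0,0,0,1,0,0,-0.0205,0,0,0,1,0,0,-0.0205,0,0,0,1,0,0,-0.0205,0,0,0])

```text
time_s: 7.57
tool_pos: [0.4199, -0.3293, 0.0523]
ee_rot: [-1.569, -0.0, -1.743]
wrist_force: [0.3, 2.0, 4.2]
grip_width: 0.0648
```

```bash
cat >> h.py <<'E'
def avg(k=5):
    r=[]
    for _ in range(k):
        cap('top');o=status.get_obs();r.append(np.r_[o['tool_pos'],o['ee_rot'],o['wrist_force'],o['grip_width'],o['time_s']])
    r=np.array(r);print(np.round(r.mean(0),4),'std',np.round(r.std(0)[:3],4))
E
python3 - <<'E'
from h import *
avg()
print(rect('scene','cup',(.417,-.328),.095))
E
```

```text
[ 4.1980e-01 -3.2930e-01  5.2200e-02 -1.5691e+00 -6.0000e-04 -1.7431e+00
  1.5450e-01  1.6709e+00  5.4856e+00  6.4700e-02  7.7167e+00] std [0. 0. 0.]
[ 4.43800e-01 -3.32400e-01  1.30000e-02  4.94000e-02 -3.12733e+01
  9.03000e-02]
```

Emit:
arm_command(targets=[0.2,0,0,0,0,0,0,0,0,0,0,0,0,0,0,0,0,0,0,0,0,0,0,0,0,0,0,0,0,0,0,0.01,0,0,0,0,0,0,0.04,0,0,0,0,0,0,0.07,0,0,0,0,0,0,0.085,0,0,0])

```text
time_s: 8.58
tool_pos: [0.4204, -0.3301, 0.1401]
ee_rot: [-1.567, -0.002, -1.743]
wrist_force: [1.9, -0.9, -0.1]
grip_width: 0.0881
```

```bash
python3 - <<'E'
from h import *
avg(1)
for n in('top','scene'):print(rect(n,'cup',(.417,-.328),.095))
E
```

```text
[ 4.2180e-01 -3.3130e-01  1.4270e-01 -1.5630e+00 -4.7000e-03 -1.7430e+00
  7.3780e-01 -3.7740e-01  1.6361e+00  8.8000e-02  8.6333e+00] std [0. 0. 0.]
None
[  0.4186  -0.3261   0.0626   0.0746 -31.5093   0.0896]
```

Emit:
arm_command(targets=[0,0.012,0.028,0,0,0,0,0,0.026,0.06,0,0,0,0,0,0.04,0.095,0,0,0,0,0,0.055,0.13,0,0,0,0,0,0.07,0.165,0,0,0,0,0,0.085,0.2,0,0,0,0,0,0.1,0.235,0,0,0,0.015,0,0.115,0.27,0,0,0,0.03])

```text
time_s: 9.5
tool_pos: [0.5328, -0.0569, 0.1339]
ee_rot: [-1.575, -0.0, -1.712]
wrist_force: [0.4, -1.2, -0.3]
grip_width: 0.0882
```

Emit:
arm_command(targets=[0,0.014,0.035,0,0,0,0,0,0.028,0.07,0,0,0,0,0,0.037,0.09,0,0,0,0,0,0.042,0.102,0,0,0,0,0,0.042,0.102,0,0,0,0,0,0.042,0.102,0,0,0,0,0,0.042,0.102,0,0,0,0,0,0.042,0.102,0,0,0,0])

```text
time_s: 10.17
tool_pos: [0.5752, 0.0416, 0.1357]
ee_rot: [-1.572, -0.001, -1.715]
wrist_force: [-0.1, 0.3, -0.1]
grip_width: 0.0884
```

```bash
python3 - <<'E'
from h import *
avg(3)
E
```

```text
[ 5.75600e-01  4.17000e-02  1.36100e-01 -1.57110e+00 -3.00000e-04
 -1.71480e+00 -3.82900e-01 -4.82000e-02  2.69000e-01  8.82000e-02
  1.02667e+01] std [0.0001 0.0001 0.0001]
```

Emit:
arm_command(targets=[0,0.003,0.002,-0.015,0,0,0,0,0.003,0.002,-0.035,0,0,0,0,0.003,0.002,-0.055,0,0,0,0,0.003,0.002,-0.07,0,0,0,0,0.003,0.002,-0.076,0,0,0,0,0.003,0.002,-0.078,0,0,0,0,0.003,0.002,-0.078,0,0,0,0,0.003,0.002,-0.078,0,0,0])

```text
time_s: 10.98
tool_pos: [0.5799, 0.0449, 0.0593]
ee_rot: [-1.569, 0.0, -1.713]
wrist_force: [0.0, 0.3, 0.1]
grip_width: 0.088
```

Emit:
arm_command(targets=[0.2,0,0,0,0,0,0,0.4,0,0,0,0,0,0,1,0,0,0,0,0,0,1,0,0,0,0,0,0,1,0,0,0,0,0,0,1,0,0,0,0,0,0,1,0,0,0,0,0,0,1,0,0,0,0,0,0])

```text
time_s: 11.65
tool_pos: [0.5794, 0.0448, 0.0588]
ee_rot: [-1.57, -0.0, -1.713]
wrist_force: [-1.4, -3.2, 4.4]
grip_width: 0.0574
```

```bash
python3 - <<'E'
from h import *
avg(3)
E
```

```text
[ 5.7940e-01  4.4800e-02  5.8700e-02 -1.5701e+00 -4.0000e-04 -1.7128e+00
 -1.3145e+00 -2.5981e+00  5.8921e+00  5.7700e-02  1.1750e+01] std [0. 0. 0.]
```

Emit:
arm_command(targets=[1,0,0,0.01,0,0,0,1,0,0,0.03,0,0,0,1,0,0,0.055,0,0,0,1,-0.002,-0.015,0.07,0,0,0,1,-0.006,-0.045,0.07,0,0,0,1,-0.011,-0.08,0.07,0,0,0,1,-0.016,-0.115,0.07,0,0,0,1,-0.021,-0.15,0.07,0,0,0])

```text
time_s: 12.47
tool_pos: [0.5573, -0.1053, 0.1281]
ee_rot: [-1.571, 0.001, -1.712]
wrist_force: [0.9, -0.3, -1.9]
grip_width: 0.0582
```

Emit:
arm_command(targets=[1,-0.005,-0.035,0,0,0,0,1,-0.01,-0.07,0,0,0,0,1,-0.015,-0.105,0,0,0,0,1,-0.02,-0.14,0,0,0,0,1,-0.025,-0.17,0,0,0,0,1,-0.029,-0.2,0,0,0,0,1,-0.031,-0.22,0,0,0,0,1,-0.031,-0.223,0,0,0,0])

```text
time_s: 13.13
tool_pos: [0.5263, -0.3309, 0.1279]
ee_rot: [-1.571, -0.0, -1.716]
wrist_force: [0.3, -0.3, -1.0]
grip_width: 0.0581
```

Emit:
arm_command(targets=[1,0,0,-0.015,0,0,0,1,0,0,-0.035,0,0,0,1,0,0,-0.05,0,0,0,1,0,0,-0.06,0,0,0,1,0,0,-0.06,0,0,0,1,0,0,-0.06,0,0,0])

```text
time_s: 13.63
tool_pos: [0.5267, -0.3268, 0.0674]
ee_rot: [-1.573, 0.001, -1.712]
wrist_force: [-0.7, -0.6, -0.5]
grip_width: 0.0578
```

```bash
python3 - <<'E'
from h import *
avg(3)
E
```

```text
[ 5.27800e-01 -3.27800e-01  6.91000e-02 -1.56960e+00 -3.00000e-04
 -1.71260e+00  2.09000e-01  7.30000e-02 -1.81260e+00  5.79000e-02
  1.37333e+01] std [0.0003 0.0003 0.0004]
```

Emit:
arm_command(targets=[1,0,0,-0.004,0,0,0,1,0,0,-0.007,0,0,0,1,0,0,-0.009,0,0,0,1,0,0,-0.0105,0,0,0,1,0,0,-0.0115,0,0,0,1,0,0,-0.0115,0,0,0,1,0,0,-0.0115,0,0,0])

```text
time_s: 14.37
tool_pos: [0.5269, -0.3279, 0.0577]
ee_rot: [-1.571, 0.0, -1.713]
wrist_force: [-3.2, 1.5, 5.3]
grip_width: 0.0577
```

```bash
python3 - <<'E'
from h import *
avg(2)
E
```

```text
[ 5.26900e-01 -3.27900e-01  5.77000e-02 -1.57110e+00  2.00000e-04
 -1.71310e+00 -2.70940e+00  2.03770e+00  5.25670e+00  5.80000e-02
  1.44417e+01] std [0. 0. 0.]
```

Emit:
arm_command(targets=[0.2,0,0,0,0,0,0,0,0,0,0,0,0,0,0,0,0,0,0,0,0,0,0,0,0,0,0,0,0,0,0,0.01,0,0,0,0,0,0,0.04,0,0,0,0,0,0,0.075,0,0,0,0,0,0,0.1,0,0,0])

```text
time_s: 15.13
tool_pos: [0.5277, -0.3283, 0.1596]
ee_rot: [-1.569, -0.001, -1.713]
wrist_force: [0.7, -0.2, 1.7]
grip_width: 0.088
```

Emit:
arm_command(targets=[0,0.01,0.035,0,0,0,0.12,0,0.02,0.07,0,0,0,0.24,0,0.03,0.105,0,0,0,0.36,0,0.04,0.14,0,0,0,0.48,0,0.05,0.175,0,0,0,0.6,0,0.06,0.21,0,0,0,0.72,0,0.07,0.245,0,0,0,0.84,0,0.08,0.28,0,0,0,0.96])

```text
time_s: 15.8
tool_pos: [0.6075, -0.0462, 0.1577]
ee_rot: [-1.57, -0.001, -0.747]
wrist_force: [1.1, -0.0, 0.3]
grip_width: 0.0878
```

```bash
python3 - <<'E'
from h import *
avg(1)
for l,p,z in(('cup',(.417,-.328),.095),('caddy',(.527,-.328),.11),('shallow_tier',(.63,-.105),.046),('deep_tier',(.65,.03),.061)):
  for n in('top','scene'):print(l,n,rect(n,l,p,z))
a=cap('top');b=cap('scene')
i=np.hstack([cv2.resize(a['color'][150:300,220:470],(400,240)),cv2.resize(b['color'][100:250,220:470],(400,240))])
cv2.imwrite('pics/d.png',cv2.cvtColor(i,4))
E
```

```text
[ 6.0910e-01 -4.0100e-02  1.5780e-01 -1.5658e+00  1.0000e-03 -7.3880e-01
  1.6603e+00  2.9008e+00 -7.7350e-01  8.8000e-02  1.5850e+01] std [0. 0. 0.]
cup top [ 0.4136 -0.3265  0.064   0.0676 -0.8519  0.0939]
cup scene None
caddy top [ 0.5249 -0.3238  0.061   0.0626 -7.9668  0.1105]
caddy scene [  0.5302  -0.3224   0.0629   0.0734 -10.5316   0.1083]
shallow_tier top [ 6.21400e-01 -1.48600e-01  3.42000e-02  6.28000e-02  8.31239e+01
  4.70000e-02]
shallow_tier scene [ 0.6315 -0.1024  0.0671  0.139  -6.4741  0.0441]
deep_tier top [6.54100e-01 7.18000e-02 3.79000e-02 6.31000e-02 8.98543e+01 6.18000e-02]
deep_tier scene [  0.6515   0.0293   0.0666   0.1292 -12.0165   0.0593]
```

View pics/d.png

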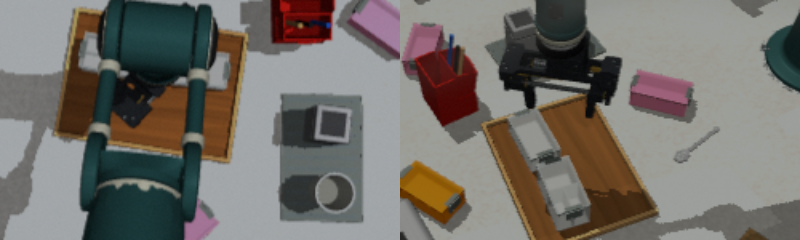

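Emit:
arm_command(targets=[0,0.01,0.018,0,0,0,0.11,0,0.02,0.036,0,0,0,0.22,0,0.03,0.054,0,0,0,0.33,0,0.04,0.07,0,0,0,0.44,0,0.0425,0.0755,0,0,0,0.538,0,0.0425,0.0755,0,0,0,0.538,0,0.0425,0.0755,0,0,0,0.538,0,0.0425,0.0755,0,0,0,0.538])

```text
time_s: 17.42
tool_pos: [0.6492, 0.0273, 0.1565]
ee_rot: [-1.571, 0.0, -0.217]
wrist_force: [0.2, 0.3, -0.4]
grip_width: 0.0879
```

```bash
python3 - <<'E'
from h import *
avg(3)
E
```

```text
[ 6.49200e-01  2.70000e-02  1.56600e-01 -1.57100e+00  2.00000e-04
 -2.17200e-01 -1.92300e-01  1.43800e-01 -6.44700e-01  8.83000e-02
  1.75167e+01] std [0.     0.0001 0.0001]
```

Emit:
arm_command(targets=[0,0.001,0.002,-0.02,0,0,0,0,0.001,0.002,-0.05,0,0,0,0,0.001,0.002,-0.08,0,0,0,0,0.001,0.002,-0.105,0,0,0,0,0.001,0.002,-0.122,0,0,0,0,0.001,0.002,-0.132,0,0,0,0,0.001,0.002,-0.137,0,0,0,0,0.001,0.002,-0.137,0,0,0])

```text
time_s: 18.23
tool_pos: [0.6499, 0.0292, 0.0188]
ee_rot: [-1.571, 0.002, -0.216]
wrist_force: [-0.8, -0.9, 0.8]
grip_width: 0.0881
```

```bash
python3 - <<'E'
from h import *
avg(3)
E
```

```text
[ 6.51500e-01  2.94000e-02  2.08000e-02 -1.57040e+00 -1.70000e-03
 -2.15500e-01  3.31300e-01  8.17200e-01  4.18300e-01  8.82000e-02
  1.83333e+01] std [0.0004 0.0001 0.0005]
```

Emit:
arm_command(targets=[0.2,0,0,0,0,0,0,0.4,0,0,0,0,0,0,1,0,0,0,0,0,0,1,0,0,0,0,0,0,1,0,0,0,0,0,0,1,0,0,0,0,0,0,1,0,0,0,0,0,0,1,0,0,0,0,0,0])

```text
time_s: 19.05
tool_pos: [0.6507, 0.0297, 0.0202]
ee_rot: [-1.571, -0.0, -0.215]
wrist_force: [-2.3, 0.6, 5.3]
grip_width: 0.0609
```

```bash
python3 - <<'E'
from h import *
avg(3)
E
```

```text
[ 6.5070e-01  2.9700e-02  2.0200e-02 -1.5707e+00 -2.0000e-04 -2.1500e-01
 -1.9041e+00  2.1980e-01  5.5560e+00  6.0800e-02  1.9150e+01] std [0. 0. 0.]
```

Emit:
arm_command(targets=[1,0,0,0.01,0,0,0,1,0,0,0.03,0,0,0,1,0,0,0.055,0,0,0,1,-0.01,0.015,0.07,0,0,0.02,1,-0.026,0.038,0.07,0,0,0.07,1,-0.044,0.064,0.07,0,0,0.12,1,-0.063,0.091,0.07,0,0,0.17,1,-0.082,0.118,0.07,0,0,0.22])

```text
time_s: 19.87
tool_pos: [0.5677, 0.1483, 0.0899]
ee_rot: [-1.571, -0.0, 0.007]
wrist_force: [0.5, 0.5, -1.2]
grip_width: 0.0608
```

Emit:
arm_command(targets=[1,-0.019,0.027,0,0,0,0.05,1,-0.038,0.054,0,0,0,0.1,1,-0.057,0.081,0,0,0,0.15,1,-0.076,0.108,0,0,0,0.19,1,-0.095,0.135,0,0,0,0.23,1,-0.113,0.163,0,0,0,0.26,1,-0.127,0.185,0,0,0,0.275,1,-0.135,0.196,0,0,0,0.28])

```text
time_s: 20.53
tool_pos: [0.4319, 0.3457, 0.0898]
ee_rot: [-1.57, -0.0, 0.288]
wrist_force: [-0.2, 0.2, -1.6]
grip_width: 0.0608
```

Emit:
arm_command(targets=[1,0,0,-0.015,0,0,0,1,0,0,-0.03,0,0,0,1,0,0,-0.045,0,0,0,1,0,0,-0.055,0,0,0,1,0,0,-0.06,0,0,0,1,0,0,-0.06,0,0,0])

```text
time_s: 21.03
tool_pos: [0.4328, 0.3425, 0.0283]
ee_rot: [-1.572, 0.003, 0.284]
wrist_force: [0.5, 0.1, -1.0]
grip_width: 0.0606
```

```bash
python3 - <<'E'
from h import *
avg(2)
for n in('top','scene'):
  print(n,rect(n,'deep_tier',(.434,.344),.07),rect(n,'cork_mat',(.434,.344),.005))
a=cap('top');b=cap('scene')
i=np.hstack([cv2.resize(a['color'][210:320,120:300],(400,245)),cv2.resize(b['color'][220:330,380:560],(400,245))])
cv2.imwrite('pics/e.png',cv2.cvtColor(i,4))
E
```

```text
[ 4.33700e-01  3.43200e-01  2.96000e-02 -1.57110e+00  5.00000e-04
  2.84400e-01 -5.25300e-01 -3.18300e-01 -3.74900e-01  6.06000e-02
  2.11083e+01] std [0.0003 0.0002 0.0004]
top [ 4.44400e-01  3.06400e-01  5.31000e-02  6.53000e-02 -7.34561e+01
  7.15000e-02] [ 4.43800e-01  3.02500e-01  8.45000e-02  1.22600e-01 -7.31314e+01
  6.30000e-03]
scene None [4.35600e-01 3.40400e-01 1.24000e-01 1.72700e-01 1.54962e+01 3.20000e-03]
```

View pics/e.png

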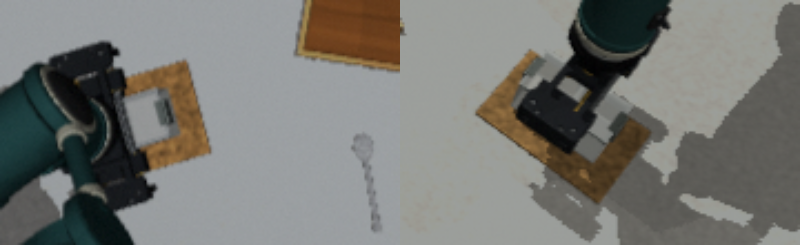

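Emit:
arm_command(targets=[1,-0.002,0.004,-0.003,0,0,0,1,-0.002,0.004,-0.006,0,0,0,1,-0.002,0.004,-0.008,0,0,0,1,-0.002,0.004,-0.0095,0,0,0,1,-0.002,0.004,-0.0105,0,0,0,1,-0.002,0.004,-0.0105,0,0,0,1,-0.002,0.004,-0.0105,0,0,0])

```text
time_s: 22.22
tool_pos: [0.4313, 0.3475, 0.0192]
ee_rot: [-1.571, 0.001, 0.285]
wrist_force: [-1.3, -0.4, 2.2]
grip_width: 0.0612
```

```bash
python3 - <<'E'
from h import *
avg(2)
E
```

```text
[ 4.31300e-01  3.47500e-01  1.92000e-02 -1.57080e+00  5.00000e-04
  2.84900e-01 -1.08530e+00 -3.14700e-01  1.31600e+00  6.10000e-02
  2.22917e+01] std [0. 0. 0.]
```

Emit:
arm_command(targets=[0.2,0,0,0,0,0,0,0,0,0,0,0,0,0,0,0,0,0,0,0,0,0,0,0,0,0,0,0,0,0,0,0.01,0,0,0,0,0,0,0.04,0,0,0,0,0,0,0.075,0,0,0,0,0,0,0.1,0,0,0])

```text
time_s: 22.98
tool_pos: [0.4321, 0.348, 0.1221]
ee_rot: [-1.57, -0.002, 0.285]
wrist_force: [0.8, 0.9, 1.0]
grip_width: 0.088
```

Emit:
arm_command(targets=[0,0.018,-0.034,0.01,0,0,-0.04,0,0.036,-0.068,0.02,0,0,-0.08,0,0.05,-0.1,0.03,0,0,-0.12,0,0.066,-0.134,0.04,0,0,-0.16,0,0.082,-0.168,0.04,0,0,-0.2,0,0.098,-0.202,0.04,0,0,-0.25,0,0.11,-0.236,0.04,0,0,-0.31,0,0.12,-0.26,0.04,0,0,-0.37])

```text
time_s: 23.65
tool_pos: [0.5525, 0.0848, 0.1604]
ee_rot: [-1.571, -0.002, -0.089]
wrist_force: [-0.3, 0.7, -0.4]
grip_width: 0.088
```

```bash
python3 - <<'E'
from h import *
avg(2)
for n in('top','scene'):
  print(n,rect(n,'deep_tier',(.434,.344),.06),rect(n,'cork_mat',(.434,.344),.005),rect(n,'shallow_tier',(.63,-.105),.046))
E
```

```text
[ 5.5360e-01  8.2900e-02  1.6040e-01 -1.5725e+00 -2.7000e-03 -9.2000e-02
  7.2910e-01 -6.2340e-01  6.8550e-01  8.8200e-02  2.3725e+01] std [0.0005 0.0012 0.0001]
top [ 0.431   0.3462  0.0651  0.1261 16.666   0.0615] [4.32300e-01 3.44900e-01 1.24600e-01 1.75500e-01 1.57711e+01 6.40000e-03] [ 0.6276 -0.1066  0.0652  0.1234 -6.8811  0.0467]
scene [ 0.4355  0.3437  0.0714  0.1239 16.3314  0.0581] [4.35900e-01 3.40700e-01 1.30800e-01 1.73600e-01 1.58404e+01 3.10000e-03] [ 0.6309 -0.106   0.0676  0.1313 -7.089   0.0443]
```

Emit:
arm_command(targets=[0,0.012,-0.03,0,0,0,0,0,0.025,-0.062,0,0,0,0,0,0.038,-0.095,0,0,0,0,0,0.052,-0.13,0,0,0,-0.02,0,0.066,-0.165,0,0,0,-0.033,0,0.076,-0.189,0,0,0,-0.033,0,0.076,-0.189,0,0,0,-0.033,0,0.076,-0.189,0,0,0,-0.033])

```text
time_s: 25.02
tool_pos: [0.6278, -0.1026, 0.1589]
ee_rot: [-1.57, 0.0, -0.12]
wrist_force: [-0.1, -0.1, -0.0]
grip_width: 0.0879
```

```bash
python3 - <<'E'
from h import *
avg(3)
E
```

```text
[ 6.27100e-01 -1.00800e-01  1.58900e-01 -1.57020e+00  1.00000e-03
 -1.18100e-01  3.20600e-01 -5.27000e-02  4.77000e-02  8.81000e-02
  2.51167e+01] std [0.0001 0.0005 0.0001]
```

Emit:
arm_command(targets=[0,0.002,-0.005,-0.02,0,0,0,0,0.002,-0.005,-0.05,0,0,0,0,0.002,-0.005,-0.085,0,0,0,0,0.002,-0.005,-0.115,0,0,0,0,0.002,-0.005,-0.132,0,0,0,0,0.002,-0.005,-0.142,0,0,0,0,0.002,-0.005,-0.147,0,0,0,0,0.002,-0.005,-0.147,0,0,0])

```text
time_s: 25.83
tool_pos: [0.629, -0.1054, 0.0116]
ee_rot: [-1.571, 0.001, -0.117]
wrist_force: [1.1, -0.4, 1.6]
grip_width: 0.0884
```

```bash
python3 - <<'E'
from h import *
avg(3)
E
```

```text
[ 6.30600e-01 -1.06100e-01  1.35000e-02 -1.57090e+00 -2.10000e-03
 -1.17300e-01  2.91400e-01 -5.98000e-02  5.03900e-01  8.82000e-02
  2.59333e+01] std [0.0004 0.0002 0.0005]
```

Emit:
arm_command(targets=[0.2,0,0,0,0,0,0,0.4,0,0,0,0,0,0,1,0,0,0,0,0,0,1,0,0,0,0,0,0,1,0,0,0,0,0,0,1,0,0,0,0,0,0,1,0,0,0,0,0,0,1,0,0,0,0,0,0])

```text
time_s: 26.65
tool_pos: [0.6296, -0.1065, 0.0126]
ee_rot: [-1.571, -0.0, -0.118]
wrist_force: [-1.2, -0.9, 3.5]
grip_width: 0.0603
```

```bash
python3 - <<'E'
from h import *
avg(3)
E
```

```text
[ 6.2970e-01 -1.0660e-01  1.2700e-02 -1.5709e+00 -3.0000e-04 -1.1800e-01
 -1.8957e+00 -5.2360e-01  5.0192e+00  5.9900e-02  2.6750e+01] std [0. 0. 0.]
```

Emit:
arm_command(targets=[1,0,0,0.01,0,0,0,1,0,0,0.035,0,0,0,1,0,0,0.065,0,0,0,1,-0.006,0.014,0.09,0,0,0.01,1,-0.016,0.037,0.1,0,0,0.03,1,-0.029,0.067,0.1,0,0,0.06,1,-0.043,0.099,0.1,0,0,0.09,1,-0.057,0.131,0.1,0,0,0.12])

```text
time_s: 27.47
tool_pos: [0.5721, 0.0255, 0.1128]
ee_rot: [-1.571, -0.001, 0.002]
wrist_force: [0.0, 0.4, -1.3]
grip_width: 0.0598
```

Emit:
arm_command(targets=[1,-0.014,0.032,0,0,0,0.03,1,-0.028,0.064,0,0,0,0.06,1,-0.042,0.096,0,0,0,0.09,1,-0.056,0.128,0,0,0,0.12,1,-0.07,0.16,0,0,0,0.15,1,-0.084,0.192,0,0,0,0.18,1,-0.098,0.224,0,0,0,0.21,1,-0.111,0.254,0,0,0,0.24])

```text
time_s: 28.13
tool_pos: [0.4603, 0.2802, 0.1123]
ee_rot: [-1.571, -0.0, 0.244]
wrist_force: [-0.8, 0.3, -0.8]
grip_width: 0.0601
```

Emit:
arm_command(targets=[1,-0.011,0.026,0,0,0,0.02,1,-0.021,0.048,0,0,0,0.035,1,-0.0284,0.062,0,0,0,0.043,1,-0.0304,0.069,0,0,0,0.043,1,-0.0304,0.069,0,0,0,0.043,1,-0.0304,0.069,0,0,0,0.043,1,-0.0304,0.069,0,0,0,0.043])

```text
time_s: 28.72
tool_pos: [0.4315, 0.3467, 0.1121]
ee_rot: [-1.571, 0.0, 0.284]
wrist_force: [0.5, 0.4, -0.0]
grip_width: 0.0597
```

```bash
python3 - <<'E'
from h import *
avg(4)
E
```

```text
[ 4.31600e-01  3.46600e-01  1.12100e-01 -1.57110e+00  2.00000e-04
  2.83600e-01  2.91300e-01  1.58200e-01 -6.74900e-01  5.98000e-02
  2.88417e+01] std [0.     0.0001 0.    ]
```

Emit:
arm_command(targets=[1,0,0.001,-0.01,0,0,0,1,0,0.001,-0.022,0,0,0,1,0,0.001,-0.031,0,0,0,1,0,0.001,-0.036,0,0,0,1,0,0.001,-0.039,0,0,0,1,0,0.001,-0.041,0,0,0,1,0,0.001,-0.0425,0,0,0,1,0,0.001,-0.0425,0,0,0])

```text
time_s: 29.58
tool_pos: [0.4311, 0.3486, 0.0695]
ee_rot: [-1.571, 0.0, 0.285]
wrist_force: [-0.4, -0.2, -0.3]
grip_width: 0.0599
```

Emit:
arm_command(targets=[1,0,0,-0.001,0,0,0,1,0,0,-0.002,0,0,0,1,0,0,-0.003,0,0,0,1,0,0,-0.003,0,0,0,1,0,0,-0.003,0,0,0,1,0,0,-0.003,0,0,0])

```text
time_s: 30.08
tool_pos: [0.4312, 0.3486, 0.0668]
ee_rot: [-1.571, -0.0, 0.285]
wrist_force: [-0.1, 0.0, 0.4]
grip_width: 0.0599
```

```bash
python3 - <<'E'
from h import *
avg(2)
a=cap('scene')
cv2.imwrite('pics/f.png',cv2.cvtColor(cv2.resize(a['color'][230:320,400:520],(640,480)),4))
E
```

```text
[ 4.31200e-01  3.48600e-01  6.68000e-02 -1.57070e+00 -2.00000e-04
  2.85000e-01 -6.14000e-02  9.66000e-02 -1.00030e+00  5.99000e-02
  3.01583e+01] std [0. 0. 0.]
```

View pics/f.png

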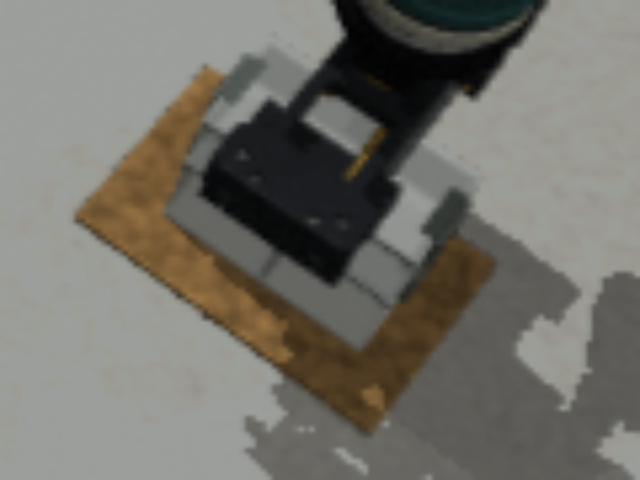

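Shallow tier is squarely over the deep one, ends at px (~240,80) and (~445,230) matching. The force doesn't show contact yet, so I'll go slightly lower.

Emit:
arm_command(targets=[1,0,0,-0.0005,0,0,0,1,0,0,-0.001,0,0,0,1,0,0,-0.0015,0,0,0,1,0,0,-0.0015,0,0,0,1,0,0,-0.0015,0,0,0])

```text
time_s: 30.65
tool_pos: [0.4312, 0.3487, 0.0666]
ee_rot: [-1.571, -0.0, 0.285]
wrist_force: [-3.2, -2.2, 8.4]
grip_width: 0.0596
```

```bash
python3 - <<'E'
from h import *
avg(2)
E
```

```text
[ 4.3130e-01  3.4870e-01  6.6600e-02 -1.5708e+00 -1.0000e-04  2.8500e-01
 -3.3796e+00 -2.6881e+00  8.4450e+00  5.9600e-02  3.0725e+01] std [0. 0. 0.]
```

Emit:
arm_command(targets=[1,0,0,0.001,0,0,0,0.2,0,0,0.001,0,0,0,0,0,0,0.001,0,0,0,0,0,0,0.001,0,0,0,0,0,0,0.001,0,0,0,0,0,0,0.012,0,0,0,0,0,0,0.045,0,0,0,0,0,0,0.08,0,0,0])

```text
time_s: 31.42
tool_pos: [0.4294, 0.3473, 0.1442]
ee_rot: [-1.573, 0.005, 0.285]
wrist_force: [1.1, -0.4, 0.7]
grip_width: 0.0881
```

Emit:
arm_command(targets=[0,0.006,-0.034,0.01,0,0,-0.1,0,0.012,-0.068,0.02,0,0,-0.2,0,0.018,-0.1,0.02,0,0,-0.3,0,0.024,-0.134,0.02,0,0,-0.4,0,0.03,-0.168,0.02,0,0,-0.5,0,0.036,-0.202,0.02,0,0,-0.6,0,0.042,-0.236,0.02,0,0,-0.7,0,0.048,-0.27,0.02,0,0,-0.8])

```text
time_s: 32.08
tool_pos: [0.4793, 0.077, 0.1662]
ee_rot: [-1.57, -0.001, -0.52]
wrist_force: [0.1, -0.3, -0.7]
grip_width: 0.0879
```

```bash
python3 - <<'E'
from h import *
avg(2)
for n in('top','scene'):
  print(n,rect(n,'shallow_tier',(.434,.344),.1),rect(n,'deep_tier',(.434,.344),.06),rect(n,'cork_mat',(.434,.344),.005))
for l,p,z in(('cup',(.417,-.328),.095),('caddy',(.527,-.328),.11)):
  for n in('top','scene'):print(l,n,rect(n,l,p,z))
E
```

```text
[ 4.80200e-01  7.33000e-02  1.66200e-01 -1.57230e+00 -2.90000e-03
 -5.24200e-01  4.94300e-01 -1.18980e+00 -2.06300e-01  8.78000e-02
  3.21583e+01] std [0.0002 0.0014 0.0001]
top [ 0.4314  0.3463  0.0652  0.127  16.4632  0.1011] [ 4.6770e-01  3.0330e-01  8.0000e-03  1.0800e-02 -8.9135e+01  6.5700e-02] [4.33300e-01 3.43900e-01 1.24800e-01 1.71700e-01 1.45913e+01 6.30000e-03]
scene [ 0.436   0.3446  0.072   0.1239 16.0454  0.0981] [4.64600e-01 3.52700e-01 1.23000e-02 1.12800e-01 1.75715e+01 5.40000e-02] [4.36700e-01 3.40000e-01 1.23200e-01 1.74300e-01 1.58949e+01 3.30000e-03]
cup top [ 0.4149 -0.3264  0.0615  0.0676 -0.852   0.0937]
cup scene [  0.4211  -0.3248   0.0597   0.0794 -31.5103   0.0903]
caddy top [ 0.5249 -0.3234  0.061   0.0628 -8.0019  0.1107]
caddy scene [  0.5298  -0.3216   0.064    0.0747 -10.5317   0.1078]
```

Emit:
arm_command(targets=[0,0.004,-0.03,0,0,0,-0.12,0,0.008,-0.062,0,0,0,-0.24,0,0.012,-0.095,0,0,0,-0.36,0,0.016,-0.13,0,0,0,-0.48,0,0.02,-0.165,0,0,0,-0.6,0,0.024,-0.2,0,0,0,-0.72,0,0.028,-0.235,0,0,0,-0.84,0,0.032,-0.27,0,0,0,-0.96])

```text
time_s: 33.85
tool_pos: [0.511, -0.1933, 0.1653]
ee_rot: [-1.571, -0.0, -1.481]
wrist_force: [1.6, 0.0, 0.1]
grip_width: 0.0881
```

Emit:
arm_command(targets=[0,0.004,-0.034,0,0,0,-0.11,0,0.008,-0.068,0,0,0,-0.22,0,0.012,-0.1,0,0,0,-0.233,0,0.0155,-0.128,0,0,0,-0.233,0,0.0155,-0.134,0,0,0,-0.233,0,0.0155,-0.134,0,0,0,-0.233,0,0.0155,-0.134,0,0,0,-0.233,0,0.0155,-0.134,0,0,0,-0.233])

```text
time_s: 34.52
tool_pos: [0.5263, -0.324, 0.1649]
ee_rot: [-1.572, 0.001, -1.707]
wrist_force: [-0.2, 0.4, 0.0]
grip_width: 0.0878
```

```bash
python3 - <<'E'
from h import *
avg(3)
E
```

```text
[ 5.26500e-01 -3.23800e-01  1.65100e-01 -1.57120e+00  6.00000e-04
 -1.70660e+00  1.37800e-01  1.67300e-01  1.49000e-02  8.82000e-02
  3.46167e+01] std [0.0001 0.0001 0.0001]
```

Emit:
arm_command(targets=[0,0.0005,-0.003,-0.02,0,0,-0.006,0,0.0005,-0.003,-0.05,0,0,-0.006,0,0.0005,-0.003,-0.075,0,0,-0.006,0,0.0005,-0.003,-0.095,0,0,-0.006,0,0.0005,-0.003,-0.104,0,0,-0.006,0,0.0005,-0.003,-0.1075,0,0,-0.006,0,0.0005,-0.003,-0.1075,0,0,-0.006,0,0.0005,-0.003,-0.1075,0,0,-0.006])

```text
time_s: 35.33
tool_pos: [0.5281, -0.3287, 0.059]
ee_rot: [-1.569, -0.001, -1.714]
wrist_force: [0.0, -0.5, 0.8]
grip_width: 0.0879
```

Emit:
arm_command(targets=[0.2,0,0,0,0,0,0,0.4,0,0,0,0,0,0,1,0,0,0,0,0,0,1,0,0,0,0,0,0,1,0,0,0,0,0,0,1,0,0,0,0,0,0,1,0,0,0,0,0,0,1,0,0,0,0,0,0])

```text
time_s: 36.0
tool_pos: [0.5274, -0.3286, 0.0583]
ee_rot: [-1.57, -0.0, -1.714]
wrist_force: [-1.3, 1.3, 3.9]
grip_width: 0.0579
```

```bash
python3 - <<'E'
from h import *
avg(2)
E
```

```text
[ 5.2740e-01 -3.2850e-01  5.8300e-02 -1.5702e+00 -2.0000e-04 -1.7140e+00
 -1.2478e+00  7.8310e-01  5.0139e+00  5.8000e-02  3.6075e+01] std [0. 0. 0.]
```

Emit:
arm_command(targets=[1,0,0,0.01,0,0,0,1,0,0,0.03,0,0,0,1,0,0,0.055,0,0,0,1,0.002,0.015,0.07,0,0,0,1,0.006,0.045,0.07,0,0,0,1,0.011,0.08,0.07,0,0,0,1,0.016,0.115,0.07,0,0,0,1,0.021,0.15,0.07,0,0,0])

```text
time_s: 36.77
tool_pos: [0.5475, -0.1772, 0.1275]
ee_rot: [-1.572, 0.0, -1.715]
wrist_force: [1.3, 0.4, -2.0]
grip_width: 0.0579
```

Emit:
arm_command(targets=[1,0.005,0.035,0,0,0,0,1,0.01,0.07,0,0,0,0,1,0.015,0.105,0,0,0,0,1,0.02,0.14,0,0,0,0,1,0.025,0.17,0,0,0,0,1,0.029,0.2,0,0,0,0,1,0.0315,0.22,0,0,0,0,1,0.0315,0.2233,0,0,0,0])

```text
time_s: 37.43
tool_pos: [0.5794, 0.0482, 0.1273]
ee_rot: [-1.572, 0.001, -1.711]
wrist_force: [-0.2, 0.2, -2.4]
grip_width: 0.058
```

Emit:
arm_command(targets=[1,0,0,-0.015,0,0,0,1,0,0,-0.035,0,0,0,1,0,0,-0.05,0,0,0,1,0,0,-0.058,0,0,0,1,0,0,-0.06,0,0,0,1,0,0,-0.06,0,0,0,1,0,0,-0.06,0,0,0])

```text
time_s: 38.02
tool_pos: [0.5802, 0.0445, 0.0684]
ee_rot: [-1.57, 0.0, -1.714]
wrist_force: [1.0, -0.2, -2.5]
grip_width: 0.0578
```

```bash
python3 - <<'E'
from h import *
avg(3)
E
```

```text
[ 5.80700e-01  4.47000e-02  6.89000e-02 -1.56870e+00  3.00000e-04
 -1.71430e+00 -2.37400e-01 -2.85000e-01 -1.62210e+00  5.77000e-02
  3.81167e+01] std [0.     0.0001 0.0001]
```

Emit:
arm_command(targets=[1,-0.0005,0,-0.004,0,0,0,1,-0.0005,0,-0.007,0,0,0,1,-0.0005,0,-0.0085,0,0,0,1,-0.0005,0,-0.0095,0,0,0,1,-0.0005,0,-0.0105,0,0,0,1,-0.0005,0,-0.0105,0,0,0,1,-0.0005,0,-0.0105,0,0,0])

```text
time_s: 38.75
tool_pos: [0.5791, 0.0449, 0.0592]
ee_rot: [-1.571, -0.0, -1.714]
wrist_force: [-5.5, -1.3, 11.9]
grip_width: 0.0582
```

```bash
python3 - <<'E'
from h import *
avg(2)
E
```

```text
[ 5.79100e-01  4.49000e-02  5.92000e-02 -1.57130e+00 -2.00000e-04
 -1.71380e+00 -6.13640e+00 -5.03900e-01  1.27381e+01  5.78000e-02
  3.88250e+01] std [0. 0. 0.]
```

Emit:
arm_command(targets=[1,0,0,0.001,0,0,0,0.2,0,0,0.001,0,0,0,0,0,0,0.001,0,0,0,0,0,0,0.001,0,0,0,0,0,0,0.001,0,0,0,0,0,0,0.015,0,0,0,0,0,0,0.05,0,0,0,0,0,0,0.085,0,0,0])

```text
time_s: 39.52
tool_pos: [0.5771, 0.0448, 0.1406]
ee_rot: [-1.576, -0.001, -1.714]
wrist_force: [1.2, -1.5, -0.3]
grip_width: 0.0881
```

Emit:
arm_command(targets=[0,-0.014,-0.034,0.01,0,0,0,0,-0.028,-0.068,0.01,0,0,-0.03,0,-0.042,-0.102,0.01,0,0,-0.03,0,-0.056,-0.136,0.01,0,0,-0.03,0,-0.07,-0.17,0.01,0,0,-0.03,0,-0.084,-0.204,0.01,0,0,-0.03,0,-0.098,-0.238,0.01,0,0,-0.03,0,-0.112,-0.272,0.01,0,0,-0.03])

```text
time_s: 40.18
tool_pos: [0.4662, -0.2286, 0.1522]
ee_rot: [-1.57, -0.0, -1.744]
wrist_force: [0.2, 0.1, -0.0]
grip_width: 0.0879
```

Emit:
arm_command(targets=[0,-0.014,-0.034,0,0,0,0,0,-0.028,-0.068,0,0,0,0,0,-0.04,-0.092,0,0,0,0,0,-0.046,-0.102,0,0,0,0,0,-0.046,-0.102,0,0,0,0,0,-0.046,-0.102,0,0,0,0,0,-0.046,-0.102,0,0,0,0])

```text
time_s: 40.77
tool_pos: [0.4215, -0.3279, 0.1519]
ee_rot: [-1.571, 0.001, -1.744]
wrist_force: [-0.1, 0.2, 0.4]
grip_width: 0.0878
```

```bash
python3 - <<'E'
from h import *
avg(3)
for n in('top','scene'):print(rect(n,'caddy',(.577,.044),.111))
E
```

```text
[ 4.21700e-01 -3.27800e-01  1.52100e-01 -1.57090e+00  6.00000e-04
 -1.74230e+00  1.26300e-01  5.25300e-01 -1.75000e-02  8.81000e-02
  4.08667e+01] std [0. 0. 0.]
[5.7560e-01 4.7300e-02 6.1000e-02 6.1100e-02 8.1565e+01 1.1200e-01]
[ 0.5812  0.0477  0.064   0.0678 -8.7497  0.1092]
```

Emit:
arm_command(targets=[0,-0.002,-0.001,-0.02,0,0,0,0,-0.002,-0.001,-0.05,0,0,0,0,-0.002,-0.001,-0.075,0,0,0,0,-0.002,-0.001,-0.09,0,0,0,0,-0.002,-0.001,-0.097,0,0,0,0,-0.002,-0.001,-0.1,0,0,0,0,-0.002,-0.001,-0.1,0,0,0,0,-0.002,-0.001,-0.1,0,0,0])

```text
time_s: 41.78
tool_pos: [0.42, -0.3307, 0.0532]
ee_rot: [-1.569, -0.001, -1.744]
wrist_force: [-0.3, 0.4, 1.1]
grip_width: 0.088
```

Emit:
arm_command(targets=[0.2,0,0,0,0,0,0,0.4,0,0,0,0,0,0,1,0,0,0,0,0,0,1,0,0,0,0,0,0,1,0,0,0,0,0,0,1,0,0,0,0,0,0,1,0,0,0,0,0,0,1,0,0,0,0,0,0])

```text
time_s: 42.45
tool_pos: [0.4197, -0.3305, 0.0532]
ee_rot: [-1.57, -0.001, -1.744]
wrist_force: [-0.6, 0.9, 5.8]
grip_width: 0.0642
```

```bash
python3 - <<'E'
from h import *
avg(2)
E
```

```text
[ 4.1970e-01 -3.3040e-01  5.3100e-02 -1.5697e+00 -5.0000e-04 -1.7440e+00
 -6.7260e-01  1.7748e+00  5.8489e+00  6.4200e-02  4.2525e+01] std [0. 0. 0.]
```

Emit:
arm_command(targets=[1,0,0,0.01,0,0,0,1,0,0,0.03,0,0,0,1,0,0,0.05,0,0,0,1,0.01,0.015,0.06,0,0,0,1,0.025,0.04,0.06,0,0,0,1,0.04,0.07,0.06,0,0,0,1,0.057,0.1,0.06,0,0,0,1,0.074,0.13,0.06,0,0,0])

```text
time_s: 43.22
tool_pos: [0.4931, -0.1989, 0.1123]
ee_rot: [-1.571, -0.0, -1.745]
wrist_force: [0.9, -1.3, -1.6]
grip_width: 0.0643
```

Emit:
arm_command(targets=[1,0.015,0.026,0,0,0,0,1,0.03,0.052,0,0,0,0,1,0.045,0.077,0,0,0,0,1,0.057,0.094,0,0,0,0,1,0.0635,0.1,0,0,0,0,1,0.0635,0.1,-0.015,0,0,0,1,0.0635,0.1,-0.03,0,0,0,1,0.0635,0.1,-0.04,0,0,0])

```text
time_s: 43.88
tool_pos: [0.5557, -0.1003, 0.071]
ee_rot: [-1.573, -0.0, -1.744]
wrist_force: [-0.8, 0.8, -2.5]
grip_width: 0.0642
```

Emit:
arm_command(targets=[1,0,0,-0.004,0,0,0,1,0,0,-0.007,0,0,0,1,0,0,-0.009,0,0,0,1,0,0,-0.01,0,0,0,1,0,0,-0.01,0,0,0,1,0,0,-0.01,0,0,0])

```text
time_s: 44.38
tool_pos: [0.5571, -0.1004, 0.0628]
ee_rot: [-1.57, -0.0, -1.744]
wrist_force: [-0.4, 0.3, -1.5]
grip_width: 0.0643
```

```bash
python3 - <<'E'
from h import *
avg(3)
E
```

```text
[ 5.57100e-01 -1.00300e-01  6.28000e-02 -1.56980e+00 -1.00000e-04
 -1.74410e+00  8.22000e-02  1.33400e-01 -1.66580e+00  6.44000e-02
  4.44833e+01] std [0.     0.     0.0001]
```

Emit:
arm_command(targets=[1,0,0.0015,-0.003,0,0,0,1,0,0.0015,-0.0055,0,0,0,1,0,0.0015,-0.007,0,0,0,1,0,0.0015,-0.008,0,0,0,1,0,0.0015,-0.009,0,0,0,1,0,0.0015,-0.009,0,0,0,1,0,0.0015,-0.009,0,0,0])

```text
time_s: 45.12
tool_pos: [0.5576, -0.0987, 0.0546]
ee_rot: [-1.569, 0.0, -1.744]
wrist_force: [-1.3, -0.1, 5.8]
grip_width: 0.0647
```

```bash
python3 - <<'E'
from h import *
avg(2)
E
```

```text
[ 0.5576 -0.0987  0.0546 -1.5691  0.     -1.744  -2.2209  0.6488  5.875
  0.0642 45.1917] std [0. 0. 0.]
```

In contact. Release, lift, and retreat toward the robot's right.

Emit:
arm_command(targets=[1,0,0,0.0005,0,0,0,0.2,0,0,0.0005,0,0,0,0,0,0,0.0005,0,0,0,0,0,0,0.0005,0,0,0,0,0,0,0.0005,0,0,0,0,0,0,0.015,0,0,0,0,0,0,0.05,0,0,0,0,0,0,0.085,0,0,0])

```text
time_s: 45.88
tool_pos: [0.5545, -0.0982, 0.1367]
ee_rot: [-1.576, 0.0, -1.744]
wrist_force: [1.2, -0.8, 0.5]
grip_width: 0.0881
```

Emit:
arm_command(targets=[0,-0.014,-0.028,0.02,0,0,0,0,-0.028,-0.06,0.04,0,0,0,0,-0.042,-0.09,0.06,0,0,0,0,-0.056,-0.12,0.06,0,0,0,0,-0.07,-0.15,0.06,0,0,0,0,-0.085,-0.18,0.06,0,0,0,0,-0.1,-0.21,0.06,0,0,0,0,-0.115,-0.24,0.06,0,0,0])

```text
time_s: 46.55
tool_pos: [0.4406, -0.3399, 0.1982]
ee_rot: [-1.571, -0.0, -1.744]
wrist_force: [0.7, 0.1, 0.3]
grip_width: 0.0881
```

Emit:
arm_command(targets=[0,-0.02,-0.03,0,0,0,0,0,-0.04,-0.06,0,0,0,0,0,-0.06,-0.09,0,0,0,0,0,-0.07,-0.11,0,0,0,0,0,-0.07,-0.11,0,0,0,0,0,-0.07,-0.11,0,0,0,0,0,-0.07,-0.11,0,0,0,0])

```text
time_s: 47.13
tool_pos: [0.3717, -0.448, 0.1978]
ee_rot: [-1.571, 0.001, -1.744]
wrist_force: [-0.3, 1.2, 0.1]
grip_width: 0.088
```

```bash
python3 - <<'E'
from h import *
avg(3)
for l,near,zt in (('cup',(.555,-.1),.096),('caddy',(.575,.042),.111),('shallow_tier',(.434,.344),.1),('cork_mat',(.433,.345),.005),('pen_bin',(.71,-.28),.11),('binder_clip',(.695,.297),.012),('bookmark',(.39,.05),.003)):
    for n in('top','scene'): print(l,n,rect(n,l,near,zt))
a=cap('top');b=cap('scene')
i=np.vstack([cv2.resize(a['color'][100:330,130:500],(480,298)),cv2.resize(b['color'][100:320,200:500],(480,298)[:1]+(300,))])
cv2.imwrite('pics/g.png',cv2.cvtColor(i,4))
E
```

```text
[ 3.72200e-01 -4.47500e-01  1.98000e-01 -1.57100e+00  7.00000e-04
 -1.74290e+00  7.64200e-01  1.85000e-02 -6.63000e-02  8.82000e-02
  4.72333e+01] std [0.0001 0.0001 0.0001]
cup top [ 0.5504 -0.0946  0.0628  0.0655 -0.8459  0.0957]
cup scene [  0.5565  -0.0926   0.0587   0.0698 -33.0399   0.0905]
caddy top [ 0.5756  0.0471  0.0611  0.0612 -8.2988  0.1118]
caddy scene [ 0.5814  0.0478  0.0654  0.068  -8.7498  0.1092]
shallow_tier top [ 0.4315  0.3461  0.0653  0.1273 16.3225  0.1014]
shallow_tier scene [ 0.4361  0.3447  0.072   0.124  15.7519  0.0981]
cork_mat top [4.32000e-01 3.45200e-01 1.26800e-01 1.78200e-01 1.52568e+01 6.20000e-03]
cork_mat scene [4.36000e-01 3.40900e-01 1.24800e-01 1.72100e-01 1.62652e+01 3.20000e-03]
pen_bin top [ 0.7322 -0.2895  0.0455  0.093  -0.8367  0.107 ]
pen_bin scene [ 0.7135 -0.2892  0.0931  0.1051 -0.608   0.1052]
binder_clip top [6.92700e-01 2.97100e-01 2.84000e-02 3.55000e-02 4.53829e+01 1.41000e-02]
binder_clip scene [ 7.01200e-01  2.99900e-01  3.45000e-02  4.67000e-02 -4.18063e+01
  1.09000e-02]
bookmark top [3.99300e-01 5.75000e-02 2.49000e-02 3.57000e-02 8.96081e+01 4.50000e-03]
bookmark scene [ 3.91500e-01  5.07000e-02  2.69000e-02  6.19000e-02 -7.33002e+01
  9.00000e-04]
```

View pics/g.png

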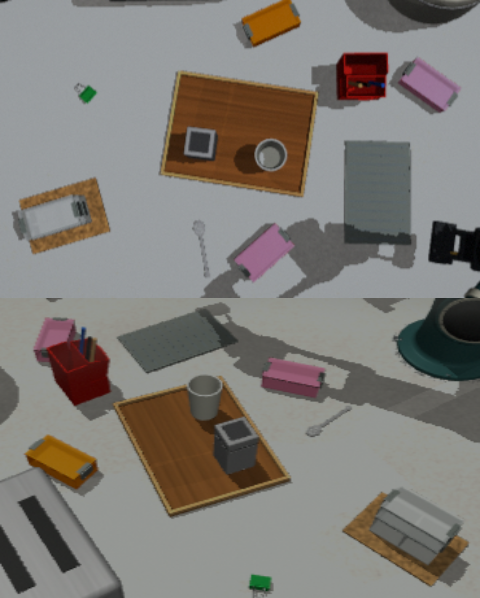

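The picture shows the stack square on the cork mat (top view px ~60,215), cup (270,155) and caddy (200,142) upright on the tray, and the arm clear of everything. Handing in.

```bash
python3 -c "
from bench import robot
print(robot.finish_job())"
```

```text
the job is handed in; nothing more can be done
None
```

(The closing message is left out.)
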